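# Free the glue-seized stop on the crosscut fence

## Task

The wing knob on the sliding stop of the crosscut fence is seized with dried glue: grip it square to its slope and rock it back and forth in small arcs, as far as it will go each way, until it breaks free, then turn it anticlockwise until it stops. With the knob open, slide the stop along the fence until its face touches the end of the wooden batten, without shoving the batten out of place or disturbing the other things, and let go.

Things in the scene. Friction and masses are not known exactly. Their poses are not given: they have to be found in the camera images.
- knob_grip (a point): Centre of the dark steel wing knob's wings, on its axis, 28 mm out from the stop block's sloping top. The wings are one bar 66 mm long (x axis here), 13 mm thick (y), 26 mm tall (z); below it a collar, radius 19 mm, 6 mm tall. z is the knob's axis, out of the slope, leaning 35 degrees from vertical towards the robot. Axes turn with the knob. Loosening is anticlockwise (positive about z).
- knob (a joint): Knob angle, rad, + = loosening; starts within 0.05 of 0, drag 0.1 N m. It jams hard at about 0.20 either way. Each turn up to the jam (past 0.15), taken alternately, loosening side first, cracks some glue as pressure eases; with the fifth (third on the loosening side), or on easing back 0.1 after it, it is free and turns on to its open stop at 1.2. Open: over 1.0; below 0.9 the stop stays locked.
- stop_face (a point): Centre of the face of the grey stop block that meets the batten (34 mm tall, its lower edge 17 mm below). y axis: the direction the stop slides, towards the batten; x points at the fence bar, z up. The block is 70 mm long along y, slides only along y (drag about 2 N) and is dragged by its wing knob.
- batten_end (a point): Centre of the end face, turned to the stop, of the brown wooden batten lying along the fence (36 x 180 x 32 mm, long along its y axis, which points away from the stop; 250 g). Its far end lies within 1 mm of a screwed-down cleat. The stop's face starts 60 to 120 mm from it.
- batten: The batten itself; origin at the centre of its underside.
- char_a: Lump of charcoal, 55 x 36 x 28 mm, loose on the near left of the fence board; leave alone.
- offcut: Small wood offcut, 35 x 60 x 20 mm, loose on the fence board on the right of the stop; leave alone.
- char_b: Lump of charcoal, 45 x 34 x 26 mm, on the table; leave alone.
- tape: Roll of tape lying flat, 100 mm across, 25 mm tall, on the table; leave alone.
- tin_a: Paint tin with a blue label, 100 mm across, 120 mm tall; leave alone.
- tin_b: Paint tin with a paper label, 100 mm across, 120 mm tall; leave alone.
- brush: Brush lying on the table; leave alone.
- mallet: Hammer lying on the table; leave alone.
Things that resemble listed ones, but are neither listed nor needed, are in the scene too. Of the things shaped like the batten, the wooden one is meant.

How it is judged (in metres and radians):
On the way, in this order (a step that is already met when the one before it is completed fails the run):
1. the seized knob has been worked back on the tightening side (value of joint knob below -0.12 rad), for 0.05 s.
2. the knob has broken free and is turned open (value of joint knob above 1 rad), for 0.2 s.
At the end, for the whole second after the job is handed in: the knob stands open (more than 1.0 rad), the stop's face touches the batten's end (gap under 5 mm), the batten lies at rest within 10 mm of where it was (value of joint knob above 1 rad and y of batten_end in the frame of stop_face between -0.004 and 0.005 m and distance of batten from where it was at the start of the episode below 0.01 m and linear speed of batten below 0.02 m/s).
It fails at once if the batten is shoved or lifted out of place (over 15 mm) (distance of batten from where it was at the start of the episode above 0.015 m).
It fails at once if one of the other loose things is disturbed (over 30 mm) (distance of any of char_a, offcut, char_b, tape, tin_a, tin_b, brush, mallet from where it was at the start of the episode above 0.03 m).
It also fails if it takes over 51 s, if anything falls off the work surface, if the arm or the gripper's body presses on something with over 40 N, if the wrist force passes 120 N, or if a joint passes its speed limit or range.

## Robot

A 6-joint arm with a two-finger parallel gripper is mounted at the origin on the work surface. World frame = base frame: x ahead of the robot, y to its left, z up, the work surface at z = 0. Lengths are in mm, angles in rad, forces in N, time in s.
With the tool pointing down it reaches from about 275 to 725 mm from the base axis. Payload 5.6 kg.
Tool frame: the origin (TCP) lies on the front face of the gripper's body, between the roots of the fingers; the fingertips stand 73 mm ahead of it and the grasp point (between the pads) lies 54 mm ahead of it (robot.grip_point_offset is the distance from the TCP to the grasp point, in mm); z points along the fingers, x is the direction in which the jaws open and shut, and the axes are right-handed (so a half turn about z gives the same grasp; the last joint's range is limited). The gripper opens to 85 mm and grips with 20 to 120 N. Pads are 22 mm wide; open, the fingers measure 114 mm over their backs; the gripper's body (76 mm by 85 mm) begins 54 mm behind the grasp point. The pads swing forward as they close: fully open they stand 13 mm farther back than shut.
Start: joints at [1.578, 0.255, 0.108, 0, -1.424, -0.285], TCP at [150.805, 528.915, 303.883] pointing down, gripper open.
Joint ranges: [-2.95, 2.95], [-1.21, 1.97], [-1.09, 1.5], [-2.87, 1.71], [-2.94, -0.07], [-3.05, 3.05]. Speed limits (rad/s): [2.57, 2.57, 3.14, 3.14, 3.14, 3.14].

## Interface

Orientations are given as a unit quaternion [w, x, y, z].
In Python, from workcell import robot gives the robot as it stands.
- The arm moves only by the tool arm_command, never from a script. Its argument "series" is a list of rows, each a list of 2 entries, a list of its own where there are three numbers: the shift along the tool's x, y, z in cm, then the turn about the tool's z in rad. A call has 1 to 20 rows; each row shifts and turns the commanded pose from where the row before left it, along the tool's axes as they then stand; what a row does not reach is not made up. A row lasts 1/10 s, in which the tool goes at most 50 mm and 8.59 degrees, less where a joint would pass 70% of its speed; a pose out of reach is approached as far as the arm can. A call with a gripper value outside its range is refused whole. "claw" is the closure, from -1 (fully open) to 1 (shut), so that 0 is half open, set as the call begins (left out, the last holds). The fingers move at their own pace and stop on an object; "newtons" is the grip in N (left out, the last holds). Time passes only in rows, so rows that do not move let the fingers close. It gives the time, the measured TCP pose, the force and the opening at its end, in the units of the state.
- robot.observe(): the state, without advancing time (a new reading comes with each control period).
- robot.camera(name): name is "side" or "top"; returns (picture, depth): 384x512x3 uint8, blue, green, red; 384x512 float32, mm along the optical axis (not along the pixel's ray), 0 where there is no reading.
- robot.calibration(name): a dict with "intrinsics" (3x3 intrinsics, pixels), "R" (3x3) and "t" (3): a world point X has camera coordinates R X + t. Camera axes: x right, y down, z forward; pixel columns grow to the right and rows downward; lengths in mm; the calibration is good to about 2 mm. A picture is of the moment at which its call begins. calibration takes no time and is no camera call.
- robot.finish_job(): hands the job in, once; it reports no verdict.
Trained networks look in the newest picture that a camera, given by its name, has taken for a name from the list of things; names that differ only in an ending like _2 or _b are one class to them, and where a whole thing is asked for, a point or a joint stands for the part that bears it (a point fixed in the world has none). Each returns a list of dicts, best first, with "conf" (0 to 1); they miss things now and then, are a little off and sometimes report something else, mostly with a low value. They report only what shows in the picture. A call takes as long as a camera call. They do not tell look-alikes from the thing itself.
- robot.masks_of(camera, query): "pixels" (384x512 bool, what is visible of it).
- robot.tip_of(camera, query): "at" ([x, y, z] in mm, in world coordinates, good to about 4 mm: a listed point, or the origin of a listed thing).
The state is a dict: "t": time; "qpos": joint angles; "joint_velocities": joint speeds; "tau": joint torques, N m; "ee_pos": TCP position; "tcp_rot": TCP orientation; "wrist_force": force on the tool from outside, world axes, zero at the start; "moment": the same for the moment, N m; "grip_width": opening from 0.0 (shut) to 1.0 (fully open).
Only numpy, scipy, OpenCV 4.12 (cv2) and the standard library are available. Lean on these libraries where they do the work, as an engineer would, in place of code of your own. Each camera call takes 0.05 s, during which the arm holds its last target.

## Working session

There is one attempt and no reset: what is moved stays moved. The work goes in short steps, Python scripts to look and compute and a tool call to move; the robot and the scene stay as the last step left them, time stands still between calls to the robot, and variables do not carry over. Pictures are saved under pics/ and viewed, and the job is handed in when it is done.

Besides the shell and the picture viewer there is one more tool, called as name(argument=value, ...), one argument or row to a line, values as JSON. arm_command: Moves the arm, as the interface text tells. Its arguments: {"type":"object","properties":{"series":{"type":"array"},"claw":{"type":"number"},"newtons":{"type":"number"}},"required":["series"]}

```bash
mkdir -p pics; ls
python3 - <<'E'
from workcell import robot
import cv2,numpy as np
print(robot.observe())
for n in("side","top"):
    p,d=robot.camera(n); cv2.imwrite(f"pics/{n}0.png",p); np.save(f"pics/{n}0.npy",d)
    c=robot.calibration(n); print(n,c)
    for q in("knob_grip","stop_face","batten_end","batten","offcut","char_a"):
        print(q,[(np.round(r["at"]).tolist(),round(r["conf"],2)) for r in robot.tip_of(n,q)][:4])
E
```

```text
pics
{'t': 0.0, 'qpos': array([ 1.57760131e+00,  2.55717189e-01,  1.07001640e-01, -4.52944375e-04,
       -1.42389727e+00, -2.84608925e-01]), 'joint_velocities': array([ 0.00082832, -0.00159375,  0.00154219,  0.00112368, -0.00116433,
       -0.00091249]), 'tau': array([ 1.09600347e-03, -3.86633456e+01,  2.37942141e+01,  5.36489233e+00,
       -6.10713847e-03, -1.92934129e-05]), 'ee_pos': array([150.67678571, 528.58292136, 303.01356651]), 'tcp_rot': array([-7.21887581e-04, -6.02366488e-01,  7.98219105e-01, -5.94948645e-04]), 'wrist_force': array([ 0.46000469, -0.77569348, -0.08217055]), 'moment': array([-0.00627015, -0.0550307 , -0.04016791]), 'grip_width': 0.9957101749391973}
side {'intrinsics': array([[488.27917814,   0.        , 262.71780494],
       [  0.        , 488.27917814, 193.97535155],
       [  0.        ,   0.        ,   1.        ]]), 'R': array([[ 0.99080564, -0.13527354, -0.00229121],
       [-0.09623364, -0.69275372, -0.71472469],
       [ 0.0950961 ,  0.70837374, -0.69940215]]), 't': array([-496.98029303,  179.70262792, 1478.99766282])}
knob_grip [([594.0, -24.0, 100
[... 464 characters left out ...]
116, 189.6122704 ],
       [  0.        ,   0.        ,   1.        ]]), 'R': array([[ 0.02048843, -0.99933219,  0.03025552],
       [-0.99306995, -0.02384419, -0.11508056],
       [ 0.11572513, -0.02768803, -0.9928953 ]]), 't': array([  46.29031757,  545.80496978, 1313.32110844])}
knob_grip [([592.0, -20.0, 100.0], 0.53)]
stop_face [([664.0, 6.0, 38.0], 0.78)]
batten_end [([390.0, 329.0, 15.0], 0.95), ([677.0, 130.0, 34.0], 0.76), ([316.0, -116.0, 20.0], 0.58)]
batten [([362.0, -36.0, -1.0], 0.95), ([387.0, 241.0, 1.0], 0.82), ([686.0, 216.0, 18.0], 0.79), ([621.0, -449.0, -2.0], 0.73)]
offcut [([612.0, -126.0, 16.0], 0.46)]
char_a [([576.0, 352.0, 16.0], 0.61), ([332.0, -312.0, 0.0], 0.6)]
```

View pics/side0.png

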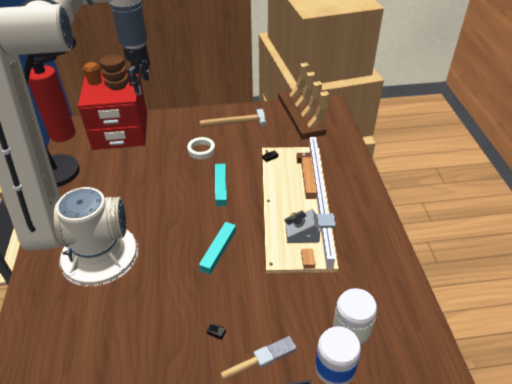

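View pics/top0.png

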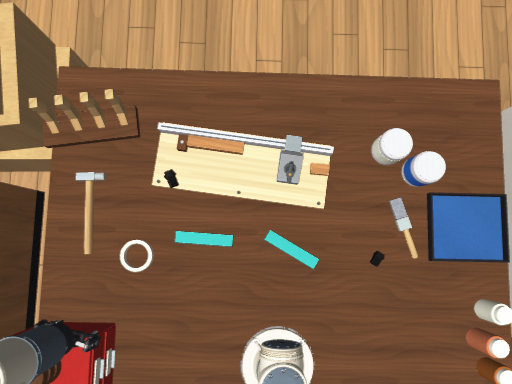

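Run:
```python
import cv2
p=cv2.imread("pics/side0.png"); t=cv2.imread("pics/top0.png")
import numpy as np
a=cv2.resize(p[120:270,220:420],(800,600),interpolation=cv2.INTER_CUBIC)
b=cv2.resize(t[20:140,130:290],(800,600),interpolation=cv2.INTER_CUBIC)
cv2.imwrite("pics/cs0.png",a);cv2.imwrite("pics/ct0.png",b)
```

```text
(no output)
```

View pics/cs0.png

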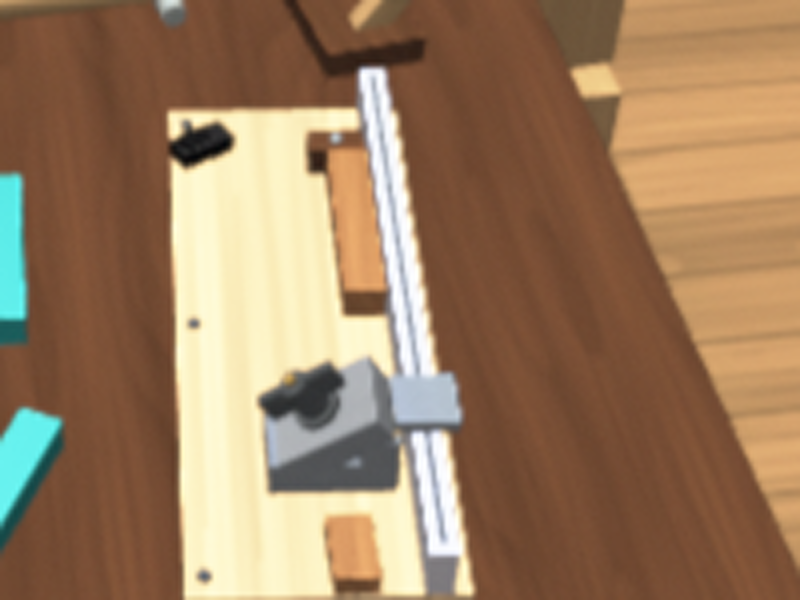

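View pics/ct0.png

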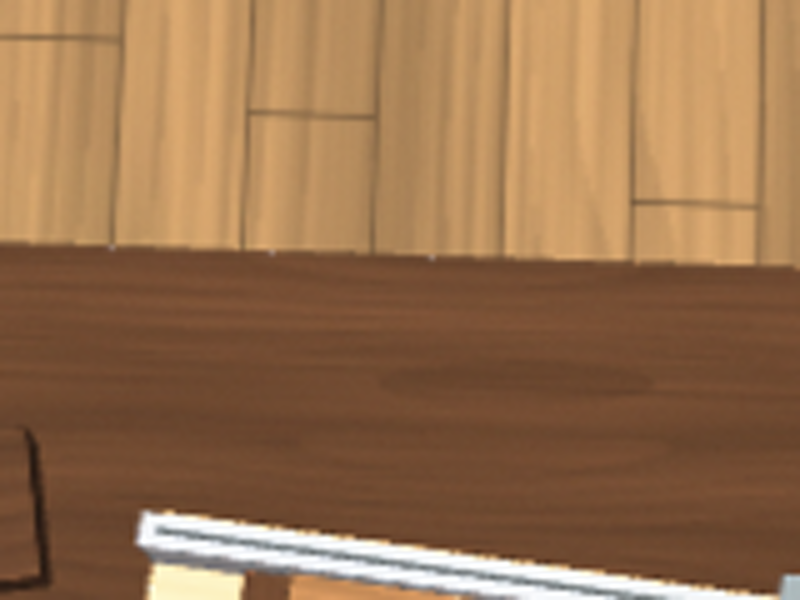

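The side view shows the fence board with the wooden batten at about (309,178), between the cleat (303,157) and the stop (302,228). The wing knob is at (297,218). 

Things that could be mistaken for the batten:
- teal bar at (220,185)
- teal bar at (217,247)
- the offcut at (308,258)
- the blue tray in the top view

The brown bar against the fence is the wooden batten. The top crop missed the area, so next I'll measure geometry from depth.

```bash
cat > h.py <<'E'
import cv2,numpy as np
from workcell import robot
def cloud(n,d):
    c=robot.calibration(n);K=c["intrinsics"]
    v,u=np.indices(d.shape)
    P=np.stack([(u-K[0,2])/K[0,0]*d,(v-K[1,2])/K[1,1]*d,d],-1)
    return (P-c["t"])@c["R"]
def proj(n,X):
    c=robot.calibration(n);p=np.atleast_2d(X)@c["R"].T+c["t"];p=p@c["intrinsics"].T
    return p[:,:2]/p[:,2:]
E
python3 - <<'E'
from h import *
for n in("side","top"):
    d=np.load(f"pics/{n}0.npy");W=cloud(n,d);p=cv2.imread(f"pics/{n}0.png")
    for q in("knob_grip","stop_face","batten"):
        for m in robot.masks_of(n,q):
            M=m["pixels"]&(d>0); X=W[M]
            print(n,q,round(m["conf"],2),M.sum(),np.round(np.percentile(X,[2,50,98],axis=0)).tolist())
            np.save(f"pics/m_{n}_{q}_{int(X[:,0].mean())}_{int(X[:,1].mean())}.npy",M)
    b=p.astype(int)
    # fence bar: bright whitish gray points z>30 & x>690
    M=(W[...,0]>690)&(W[...,0]<780)&(W[...,1]>-140)&(W[...,1]<330)&(W[...,2]>38)&(b.min(-1)>150)
    X=W[M]; l=cv2.fitLine(X[:,:2].astype(np.float32),cv2.DIST_HUBER,0,.01,.01).ravel();print("fence",M.sum(),l,np.degrees(np.arctan2(l[1],l[0])),np.percentile(X[:,2],[5,50,95]))
t=cv2.imread("pics/top0.png");cv2.imwrite("pics/ct1.png",cv2.resize(t[110:215,145:345],(800,420),interpolation=cv2.INTER_CUBIC))
E
```

```text
side knob_grip 0.5 267 [[566.0, -40.0, 20.0], [597.0, -28.0, 97.0], [623.0, 59.0, 124.0]]
side stop_face 0.85 1281 [[568.0, -66.0, 23.0], [626.0, -44.0, 84.0], [706.0, -3.0, 117.0]]
side batten 0.96 480 [[662.0, 122.0, 23.0], [684.0, 195.0, 49.0], [709.0, 296.0, 55.0]]
side batten 0.69 848 [[305.0, -120.0, -2.0], [357.0, -45.0, 31.0], [412.0, 48.0, 37.0]]
side batten 0.6 442 [[367.0, 148.0, 5.0], [386.0, 218.0, 32.0], [405.0, 323.0, 38.0]]
fence 548 [8.1091508e-02 9.9670666e-01 7.0779370e+02 1.1153561e+02] 85.34869 [59.9157434  65.29069061 88.28388689]
top knob_grip 0.52 198 [[566.0, -41.0, 56.0], [599.0, -21.0, 100.0], [625.0, -6.0, 125.0]]
top batten 0.82 751 [[661.0, 127.0, 20.0], [684.0, 213.0, 50.0], [709.0, 298.0, 56.0]]
top batten 0.73 681 [[310.0, -115.0, 2.0], [359.0, -36.0, 32.0], [410.0, 40.0, 38.0]]
top batten 0.56 648 [[368.0, 157.0, 27.0], [386.0, 240.0, 33.0], [405.0, 324.0, 38.0]]
top batten 0.29 168 [[566.0, -40.0, 77.0], [599.0, -21.0, 105.0], [624.0, -9.0, 125.0]]
fence 743 [7.8859814e-02 9.9688572e-01 7.0850513e+02 1.1958805e+02] 85.47697 [59.56840926 64.90673685 88.84518917]
```

View pics/ct1.png

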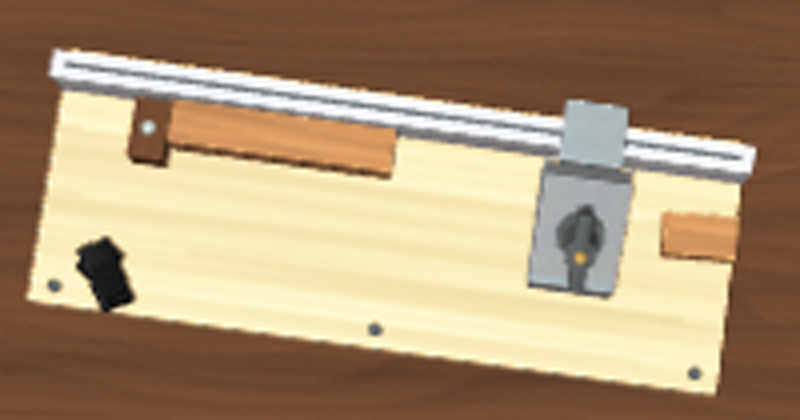

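Batten candidates confirmed: the fence one (top view (215,146), x≈685, top z≈56) is the wooden one. The wings run up the slope, with their flats facing along the fence. Next I'll refine the knob pose in the slope frame.

Run:
```python
from h import *
f=np.array([.08,.9968,0]);f/=np.linalg.norm(f)
px=np.array([f[1],-f[0],0]);c,s=np.cos(np.radians(35)),np.sin(np.radians(35))
xs=c*px+s*np.array([0,0,1]);zk=-s*px+c*np.array([0,0,1])
G0=np.array([593,-22,100.])
for n in("side","top"):
    d=np.load(f"pics/{n}0.npy");W=cloud(n,d);p=cv2.imread(f"pics/{n}0.png").astype(int)
    L=np.stack([(W-G0)@xs,(W-G0)@f,(W-G0)@zk],-1)
    M=(abs(L[...,0])<60)&(abs(L[...,1])<45)&(L[...,2]>-60)&(L[...,2]<40)
    sl=M&(abs(L[...,0])<45)&(p.mean(-1)>95)&(p.max(-1)-p.min(-1)<25)&(L[...,2]<-15)&(L[...,2]>-40)
    print(n,"slope height med",np.percentile(L[sl][:,2],[10,50,90]).round(1),"y",np.percentile(L[sl][:,1],[1,99]).round(1),"x",np.percentile(L[sl][:,0],[1,99]).round(1))
    for lo,hi in((-10,6),(6,12),(12,25)):
        w=M&(L[...,2]>lo)&(L[...,2]<hi); X=L[w]
        l=cv2.fitLine(X[:,:2].astype(np.float32),cv2.DIST_HUBER,0,.01,.01).ravel()
        print(lo,hi,len(X),"x",np.percentile(X[:,0],[1,99]).round(1),"y",np.percentile(X[:,1],[1,50,99]).round(1),"ang",np.degrees(np.arctan(l[1]/l[0])).round(1),"y@0",(l[3]-l[2]*l[1]/l[0]).round(1), "ztop",np.percentile(X[:,2],95).round(1))
    # batten face & stop front
    bm=M*0
    B=np.stack([(W-G0)@px,(W-G0)@f,W[...,2]],-1)
    k=(p[...,2]-p[...,0]>60)&(B[...,0]>50)&(B[...,0]<125)&(B[...,1]>100)&(B[...,1]<340)&(W[...,2]>40)
    print("batten top",k.sum(),np.percentile(B[k],[1,50,99],axis=0).round(1).tolist())
    k=(p.max(-1)-p.min(-1)<25)&(p.mean(-1)>60)&(B[...,0]>-45)&(B[...,0]<85)&(abs(B[...,1])<70)&(W[...,2]>40)
    print("stop",k.sum(),np.percentile(B[k],[1,50,99],axis=0).round(1).tolist())
```

```text
side slope height med [-32.4 -28.9 -25.8] y [-37.9  26.1] x [-43.5  44.6]
-10 6 85 x [-30.9  32.8] y [-15.9  -6.8   1.1] ang -0.4 y@0 -6.6 ztop 5.3
6 12 67 x [-30.6  32.4] y [-13.4  -3.1   7.9] ang -0.2 y@0 -3.1 ztop 11.4
12 25 19 x [-26.3  28.8] y [-12.7  -3.4   5.6] ang -4.3 y@0 -2.0 ztop 15.3
batten top 415 [[54.2, 151.5, 41.3], [74.1, 234.8, 49.8], [93.8, 338.7, 56.3]]
stop 768 [[-23.1, -52.5, 41.1], [32.9, -25.6, 77.8], [84.4, 23.5, 119.6]]
top slope height med [-32.4 -29.  -25.2] y [-33.7  33.8] x [-43.8  44.8]
-10 6 29 x [-21.5  33.4] y [-13.4   3.1  11.4] ang -3.6 y@0 4.7 ztop 5.6
6 12 70 x [-31.4  32.3] y [-9.9  0.1 10.9] ang -2.5 y@0 0.2 ztop 11.4
12 25 25 x [-24.5  28.2] y [-12.1  -1.1   9.7] ang 5.3 y@0 -1.0 ztop 16.2
batten top 676 [[55.1, 153.2, 42.2], [74.1, 245.3, 50.2], [93.6, 338.2, 56.2]]
stop 795 [[-25.2, -57.7, 42.0], [27.4, 0.9, 87.3], [84.7, 33.4, 123.1]]
```

arm_command(
  series=[
    [[2.56,-3.61,0.2],0],
    [[2.56,-3.61,0.2],0],
    [[2.56,-3.61,0.2],0],
    [[2.56,-3.61,0.2],0],
    [[2.56,-3.61,0.2],0],
    [[2.56,-3.61,0.2],0],
    [[2.56,-3.61,0.2],0],
    [[2.56,-3.61,0.2],0],
    [[2.56,-3.61,0.2],0],
    [[2.56,-3.61,0.2],0],
    [[2.56,-3.61,0.2],0],
    [[2.56,-3.61,0.2],0],
    [[2.56,-3.61,0.2],0],
    [[2.56,-3.61,0.2],0],
    [[2.56,-3.61,0.2],0],
    [[2.56,-3.61,0.2],0],
    [[0,0,0],0],
    [[0,0,0],0],
  ],
  claw=-1,
  newtons=40,
)

```text
t: 2.8
ee_pos: [594.2, -24.3, 271.1]
tcp_rot: [-0.001, -0.602, 0.799, 0.0]
wrist_force: [-1.5, 0.8, -0.0]
grip_width: 1.0
```

arm_command(
  series=[
    [[0,0,0],0.147],
    [[0,0,0],0.147],
    [[0,0,0],0.147],
    [[0,0,0],0.147],
    [[0,0,0],0.147],
    [[0,0,0],0.147],
    [[0,0,0],0.147],
    [[0,0,0],0.147],
    [[0,0,0],0.147],
    [[0,0,0],0.147],
    [[0,0,0],0.147],
    [[0,0,0],0.147],
    [[0,0,0],0.147],
    [[0,0,0],0.147],
    [[0,0,0],0.147],
    [[0,0,0],0.147],
    [[0,0,0],0.147],
    [[0,0,0],0.147],
    [[0,0,0],0.147],
    [[0,0,0],0.147],
  ],
)

```text
t: 4.8
ee_pos: [593.4, -22.1, 272.5]
tcp_rot: [0.0, 0.735, 0.678, 0.0]
wrist_force: [0.6, 0.3, 0.1]
grip_width: 0.999
```

```bash
cat >> h.py <<'E'
from scipy.spatial.transform import Rotation as Ro
def st():
    o=robot.observe();q=o["tcp_rot"];R=Ro.from_quat([q[1],q[2],q[3],q[0]]).as_matrix()
    print("t",o["t"],"pos",o["ee_pos"].round(1),"xang",np.degrees(np.arctan2(R[1,0],R[0,0])).round(2),"z",R[:,2].round(3),"F",o["wrist_force"].round(1),"M",o["moment"].round(2),"w",round(o["grip_width"]*85,1),"q",o["qpos"].round(2))
    return o,R
def delta(T):
    o,R=st();print("tool shift cm",(R.T@(np.array(T)-o["ee_pos"])/10).round(2))
E
python3 - <<'E'
from h import *
delta([593.7,-23.6,161])
for n in("side","top"):
    p,d=robot.camera(n);cv2.imwrite(f"pics/{n}1.png",p);print(n,proj(n,[[593.7,-23.6,100]]))
s=cv2.imread("pics/side1.png");cv2.imwrite("pics/cs1.png",cv2.resize(s[120:270,220:420],(800,600),interpolation=cv2.INTER_CUBIC))
E
```

```text
t 4.8 pos [593.4 -22.1 272.5] xang 85.39 z [ 0.001  0.    -1.   ] F [0.6 0.3 0.1] M [0.02 0.   0.01] w 84.9 q [ 0.23  0.35  0.16 -0.   -1.38 -1.88]
tool shift cm [-0.15  0.04 11.15]
side [[294.47363069 216.70598522]]
top [[290.11614902 171.71400782]]
```

View pics/side1.png

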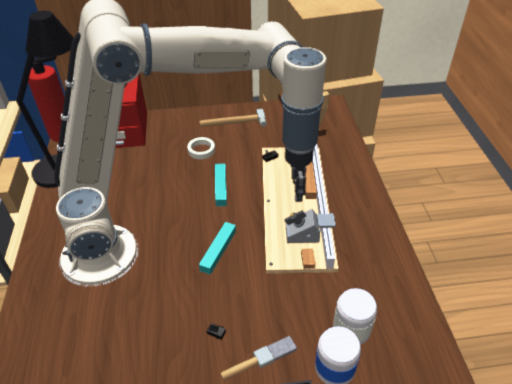

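The gripper hovers over the knob (297,218), jaws along the fence, nothing below. Descending, then closing.

arm_command(
  series=[
    [[-0.15,0,2],0],
    [[0,0,2],0],
    [[0,0,2],0],
    [[0,0,2],0],
    [[0,0,1.5],0],
    [[0,0,1],0],
    [[0,0,0.6],0],
    [[0,0,0],0],
  ],
)

```text
t: 5.7
ee_pos: [593.5, -24.6, 160.5]
tcp_rot: [-0.0, 0.733, 0.68, -0.0]
wrist_force: [-0.3, -0.0, -0.6]
grip_width: 0.999
```

Run:
```python
from h import *
delta([593.7,-23.6,161])
p,d=robot.camera("side");cv2.imwrite("pics/cs2.png",cv2.resize(p[120:270,220:420],(800,600),interpolation=cv2.INTER_CUBIC))
```

```text
t 5.7 pos [593.5 -24.6 160.5] xang 85.73 z [-0.001 -0.    -1.   ] F [-0.3 -0.  -0.6] M [-0.02 -0.01 -0.02] w 84.9 q [ 0.22  0.42 -0.03 -0.   -1.12 -1.87]
tool shift cm [ 0.1   0.01 -0.05]
```

View pics/cs2.png

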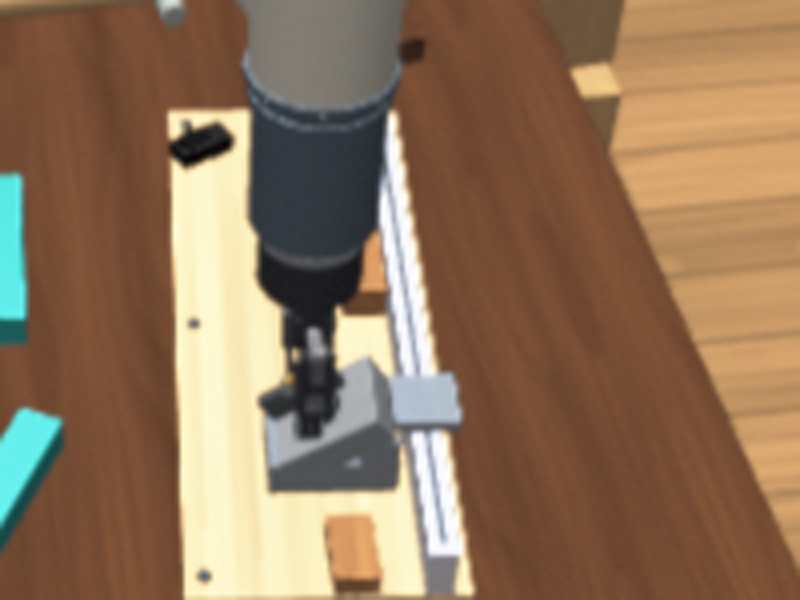

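The fingers straddle the wing around crop pixel (315,400), with the low wing end visible at (275,400). Closing.

arm_command(
  series=[
    [[0,0,0],0],
    [[0,0,0],0],
    [[0,0,0],0],
    [[0,0,0],0],
    [[0,0,0],0],
    [[0,0,0],0],
    [[0,0,0],0],
    [[0,0,0],0],
  ],
  claw=1,
  newtons=40,
)

```text
t: 6.55
ee_pos: [594.1, -22.5, 161.4]
tcp_rot: [-0.001, 0.734, 0.68, 0.002]
wrist_force: [-1.4, 9.3, 3.5]
grip_width: 0.146
```

Run:
```python
from h import *
st()
```

```text
t 6.55 pos [594.1 -22.5 161.4] xang 85.63 z [ 0.002  0.004 -1.   ] F [-1.4  9.3  3.5] M [ 3.18  0.75 -0.3 ] w 12.4 q [ 0.22  0.42 -0.02 -0.   -1.12 -1.87]
```

arm_command(
  series=[
    [[0.15,0,0],0],
    [[0,0,0],-0.05],
    [[0,0,0],-0.05],
    [[0,0,0],-0.05],
    [[0,0,0],-0.05],
    [[0,0,0],0],
  ],
)

```text
t: 7.15
ee_pos: [594.4, -22.5, 161.4]
tcp_rot: [0.0, 0.662, 0.749, 0.001]
wrist_force: [0.2, 5.9, 2.1]
grip_width: 0.141
```

Run:
```python
from h import *
st()
```

```text
t 7.15 pos [594.4 -22.5 161.4] xang 97.07 z [ 0.002  0.001 -1.   ] F [0.2 5.9 2.1] M [ 0.72  0.01 -1.27] w 12.0 q [ 0.22  0.42 -0.03 -0.   -1.12 -1.67]
```

arm_command(
  series=[
    [[0,0,0],-0.04],
    [[0,0,0],-0.04],
    [[0,0,0],0],
  ],
)

```text
t: 7.45
ee_pos: [594.4, -22.6, 161.4]
tcp_rot: [0.0, 0.632, 0.775, 0.001]
wrist_force: [-1.1, 5.8, 2.1]
grip_width: 0.151
```

Run:
```python
from h import *
st()
p,d=robot.camera("top");cv2.imwrite("pics/ct3.png",cv2.resize(p[110:215,245:345],(800,800*105//100),interpolation=cv2.INTER_CUBIC)[:600])
p,d=robot.camera("side");cv2.imwrite("pics/cs3.png",cv2.resize(p[180:255,260:360],(800,600),interpolation=cv2.INTER_CUBIC))
```

```text
t 7.45 pos [594.4 -22.6 161.4] xang 101.57 z [ 0.002  0.001 -1.   ] F [-1.1  5.8  2.1] M [ 0.38 -0.07 -1.92] w 12.9 q [ 0.22  0.42 -0.03 -0.   -1.12 -1.59]
```

View pics/cs3.png

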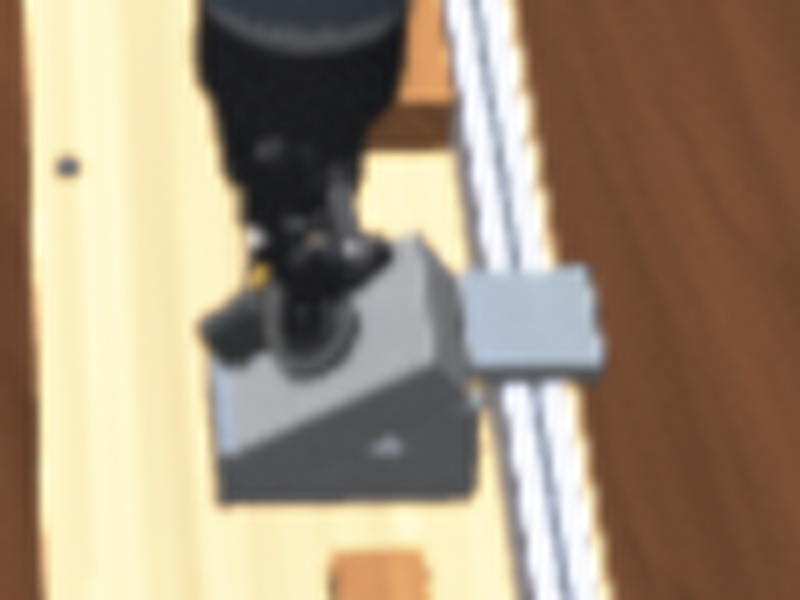

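arm_command(
  series=[
    [[0,0,0],0],
    [[0,0,0],-0.04],
    [[0,0,0],0],
  ],
  claw=1,
  newtons=80,
)

```text
t: 7.85
ee_pos: [593.6, -22.4, 161.9]
tcp_rot: [-0.0, 0.616, 0.787, 0.001]
wrist_force: [-4.2, 6.5, 7.5]
grip_width: 0.148
```

```bash
cat >> h.py <<'E'
f=np.array([.08,.9968,0]);f/=np.linalg.norm(f)
px=np.array([f[1],-f[0],0]);c_,s_=np.cos(np.radians(35)),np.sin(np.radians(35))
xs=c_*px+s_*np.array([0,0,1]);zk=-s_*px+c_*np.array([0,0,1])
E
python3 - <<'E'
from h import *
st()
G=np.array([593.7,-23.,100.])
for n in("side","top"):
    p,d=robot.camera(n);W=cloud(n,d)
    L=np.stack([(W-G)@xs,(W-G)@f,(W-G)@zk],-1)
    for a,b in((-36,-20),(20,36)):
        M=(L[...,0]>a)&(L[...,0]<b)&(abs(L[...,1])<22)&(L[...,2]>0)&(L[...,2]<14)
        print(n,a,M.sum(),L[M].mean(0).round(1) if M.any() else 0)
E
```

```text
t 7.85 pos [593.6 -22.4 161.9] xang 103.89 z [ 0.     0.002 -1.   ] F [-4.2  6.5  7.5] M [ 1.42  1.55 -1.51] w 12.5 q [ 0.22  0.42 -0.03 -0.   -1.13 -1.55]
side -36 19 [-25.9  -6.9   8. ]
side 20 0 0
top -36 13 [-26.   -4.6   9.8]
top 20 0 0
```

Measured wing angle is about 0.2 rad, so it's at the jam on the loosening side. Now rocking to the tightening side.

arm_command(
  series=[
    [[0,0,0],0.06],
    [[0,0,0],0.06],
    [[0,0,0],0.06],
    [[0,0,0],0.06],
    [[0,0,0],0.06],
    [[0,0,0],0.06],
    [[0,0,0],0.06],
    [[0,0,0],0.06],
    [[0,0,0],0.06],
    [[0,0,0],0.06],
    [[0,0,0],0],
  ],
)

```text
t: 9.05
ee_pos: [592.7, -21.3, 162.1]
tcp_rot: [-0.002, 0.821, 0.571, 0.001]
wrist_force: [-10.9, 6.4, 12.3]
grip_width: 0.135
```

```bash
cat >> h.py <<'E'
def wing(G=np.array([593.7,-23.,100.])):
  st()
  for n in("side","top"):
    p,d=robot.camera(n);W=cloud(n,d)
    L=np.stack([(W-G)@xs,(W-G)@f,(W-G)@zk],-1)
    M=(L[...,0]>-36)&(L[...,0]<-20)&(abs(L[...,1])<22)&(L[...,2]>0)&(L[...,2]<14)
    if M.any():
        m=L[M].mean(0);print(n,M.sum(),m.round(1),"theta~",round(np.arctan2(m[1]-(-1.5 if n=="side" else .7),m[0]+0.)+0,2))
E
python3 - <<'E'
from h import *
wing()
E
```

```text
t 9.05 pos [592.7 -21.3 162.1] xang 69.66 z [-0.001  0.004 -1.   ] F [-10.9   6.4  12.3] M [4.23 3.17 1.54] w 11.5 q [ 0.23  0.42 -0.03 -0.   -1.13 -2.15]
side 16 [-26.4   2.5   7.5] theta~ 2.99
top 13 [-26.6   5.8  11. ] theta~ 2.95
```

arm_command(
  series=[
    [[0,0,0],0.03],
    [[0,0,0],0],
    [[0,0,0],-0.06],
    [[0,0,0],-0.06],
    [[0,0,0],-0.06],
    [[0,0,0],-0.06],
    [[0,0,0],-0.06],
    [[0,0,0],-0.06],
    [[0,0,0],-0.06],
    [[0,0,0],-0.06],
    [[0,0,0],-0.06],
    [[0,0,0],-0.06],
    [[0,0,0],-0.03],
    [[0,0,0],0],
  ],
)

```text
t: 10.55
ee_pos: [593.2, -22.9, 162.1]
tcp_rot: [-0.001, 0.618, 0.786, 0.0]
wrist_force: [-6.0, 7.0, 8.8]
grip_width: 0.137
```

Run:
```python
from h import *
wing()
```

```text
t 10.55 pos [593.2 -22.9 162.1] xang 103.7 z [-0.001  0.002 -1.   ] F [-6.   7.   8.8] M [ 0.54  1.96 -3.03] w 11.7 q [ 0.22  0.42 -0.03 -0.   -1.13 -1.55]
side 20 [-25.5  -6.6   8. ] theta~ -2.95
top 10 [-26.   -5.6   9.3] theta~ -2.9
```

arm_command(
  series=[
    [[0,0,0],0.06],
    [[0,0,0],0.06],
    [[0,0,0],0.06],
    [[0,0,0],0.06],
    [[0,0,0],0.06],
    [[0,0,0],0.06],
    [[0,0,0],0.06],
    [[0,0,0],0.06],
    [[0,0,0],0.06],
    [[0,0,0],0.06],
    [[0,0,0],0.04],
    [[0,0,0],0],
  ],
)

```text
t: 11.85
ee_pos: [593.4, -21.4, 162.2]
tcp_rot: [-0.001, 0.832, 0.555, 0.001]
wrist_force: [-7.8, 5.6, 9.5]
grip_width: 0.14
```

Run:
```python
from h import *
wing()
```

```text
t 11.85 pos [593.4 -21.4 162.2] xang 67.44 z [ 0.001  0.003 -1.   ] F [-7.8  5.6  9.5] M [3.88 2.24 1.76] w 11.9 q [ 0.23  0.42 -0.03 -0.   -1.13 -2.19]
side 17 [-26.1   3.2   6.8] theta~ 2.96
top 16 [-26.    6.4   9. ] theta~ 2.93
```

arm_command(
  series=[
    [[0,0,0],-0.06],
    [[0,0,0],-0.06],
    [[0,0,0],-0.06],
    [[0,0,0],-0.06],
    [[0,0,0],-0.06],
    [[0,0,0],-0.06],
    [[0,0,0],-0.06],
    [[0,0,0],-0.06],
    [[0,0,0],-0.06],
    [[0,0,0],-0.06],
    [[0,0,0],-0.05],
    [[0,0,0],0],
  ],
)

```text
t: 13.15
ee_pos: [592.9, -22.4, 162.6]
tcp_rot: [-0.001, 0.612, 0.791, 0.0]
wrist_force: [-11.2, 8.0, 13.8]
grip_width: 0.136
```

Run:
```python
from h import *
wing()
```

```text
t 13.15 pos [592.9 -22.4 162.6] xang 104.57 z [-0.001  0.001 -1.   ] F [-11.2   8.   13.8] M [ 1.5   3.04 -1.06] w 11.5 q [ 0.22  0.42 -0.03 -0.   -1.13 -1.54]
side 19 [-25.6  -8.4   7. ] theta~ -2.88
top 13 [-25.5  -4.3   9.9] theta~ -2.95
```

arm_command(
  series=[
    [[0,0,0],0.07],
    [[0,0,0],0.07],
    [[0,0,0],0.06],
    [[0,0,0],0],
    [[0,0,0],-0.06],
    [[0,0,0],-0.08],
    [[0,0,0],-0.08],
    [[0,0,0],-0.08],
    [[0,0,0],-0.08],
    [[0,0,0],-0.08],
    [[0,0,0],0],
  ],
  claw=1,
  newtons=45,
)

```text
t: 14.35
ee_pos: [590.7, -23.7, 163.6]
tcp_rot: [-0.002, 0.504, 0.864, -0.002]
wrist_force: [-19.1, 7.9, 23.3]
grip_width: 0.134
```

Run:
```python
from h import *
st()
p,d=robot.camera("side");cv2.imwrite("pics/cs4.png",cv2.resize(p[180:255,260:360],(800,600),interpolation=cv2.INTER_CUBIC))
```

```text
t 14.35 pos [590.7 -23.7 163.6] xang 119.46 z [-0.006 -0.002 -1.   ] F [-19.1   7.9  23.3] M [ 0.07  6.4  -1.61] w 11.4 q [ 0.22  0.42 -0.03  0.   -1.13 -1.28]
```

View pics/cs4.png

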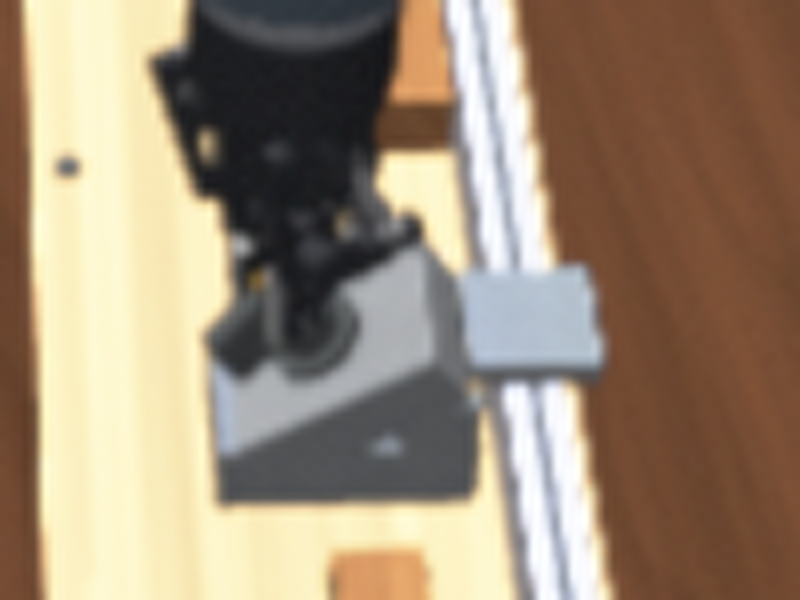

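Run:
```python
from h import *
G=np.array([593.7,-23.,100.])
for n in("side","top"):
    p,d=robot.camera(n);W=cloud(n,d)
    L=np.stack([(W-G)@xs,(W-G)@f,(W-G)@zk],-1)
    M=(L[...,0]>-40)&(L[...,0]<-12)&(abs(L[...,1])<35)&(L[...,2]>-8)&(L[...,2]<14)
    for r in sorted(L[M].round(0).tolist()): print(n,r) if n=="top" else 0
    m=L[M].mean(0);print(n,M.sum(),m.round(1), L[M].min(0).round(1))
p,d=robot.camera("top");cv2.imwrite("pics/ct4.png",cv2.resize(p[140:190,255:330],(750,500),interpolation=cv2.INTER_CUBIC))
```

```text
side 45 [-19.  -11.7   4.9] [-27.2 -21.3  -7.5]
top [-29.0, -10.0, 11.0]
top [-28.0, -13.0, 6.0]
top [-27.0, -13.0, 14.0]
top [-24.0, -9.0, 14.0]
top [-24.0, -6.0, 8.0]
top [-21.0, -15.0, 11.0]
top [-21.0, -12.0, 12.0]
top [-21.0, -9.0, 14.0]
top [-19.0, -6.0, 11.0]
top [-19.0, -2.0, 11.0]
top [-17.0, -15.0, 12.0]
top [-16.0, -2.0, 11.0]
top [-12.0, 8.0, 14.0]
top 13 [-21.3  -8.   11.4] [-28.6 -15.    5.7]
```

View pics/ct4.png

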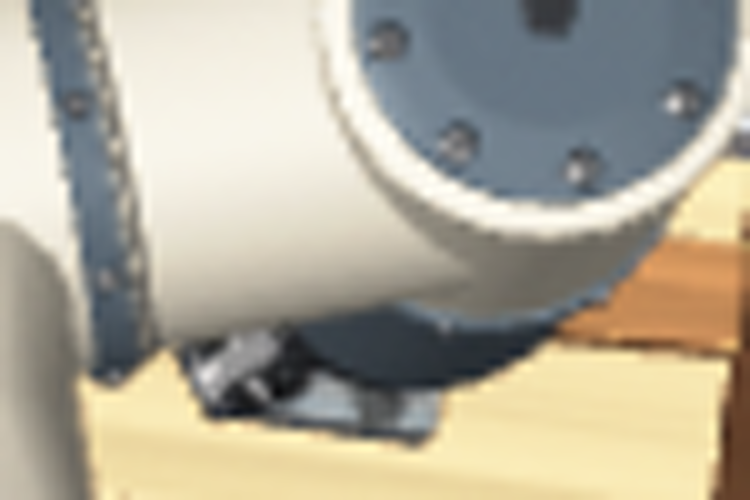

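Wing angle is about 0.4 rad, past the jam, so it has broken free. Continuing with a lighter grip.

arm_command(
  series=[
    [[0,0,0],0],
    [[0,0,0],-0.08],
    [[0,0,0],-0.08],
    [[0,0,0],-0.08],
    [[0,0,0],0],
  ],
  claw=1,
  newtons=22,
)

```text
t: 15.05
ee_pos: [590.5, -24.6, 164.7]
tcp_rot: [-0.002, 0.397, 0.918, -0.003]
wrist_force: [-23.4, 4.7, 28.9]
grip_width: 0.143
```

Run:
```python
from h import *
st()
p,d=robot.camera("side");cv2.imwrite("pics/cs5.png",cv2.resize(p[180:255,260:360],(800,600),interpolation=cv2.INTER_CUBIC))
```

```text
t 15.05 pos [590.5 -24.6 164.7] xang 133.23 z [-0.006 -0.003 -1.   ] F [-23.4   4.7  28.9] M [-0.73  7.46 -1.61] w 12.2 q [ 0.22  0.41 -0.03  0.   -1.14 -1.04]
```

View pics/cs5.png

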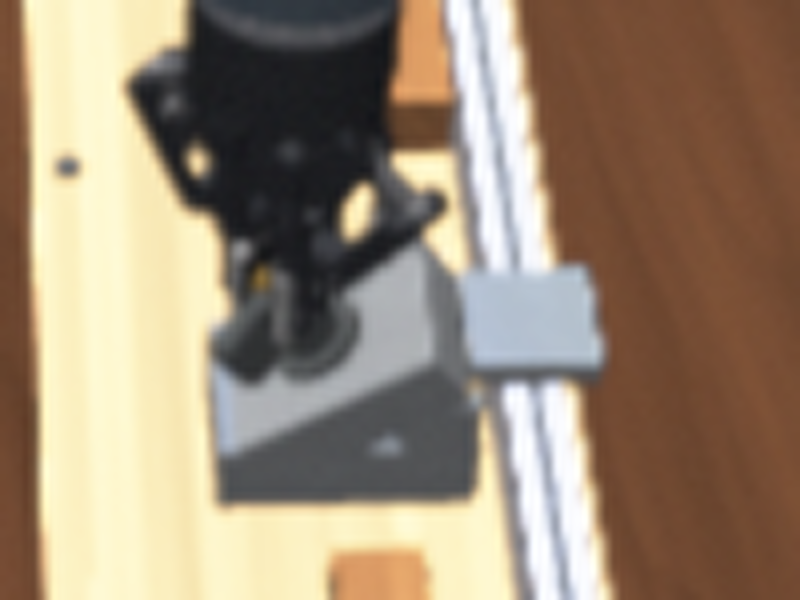

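The force direction (-0.6, 0.1, 0.8) is the slope normal, so a fingertip is pressing on the slope or collar. Raising slightly.

arm_command(
  series=[
    [[0,0,-0.3],0],
    [[0,0,-0.3],0],
    [[0,0,0],0],
  ],
)

```text
t: 15.4
ee_pos: [590.2, -24.2, 166.5]
tcp_rot: [-0.004, 0.398, 0.917, -0.002]
wrist_force: [-13.8, 1.1, 7.3]
grip_width: 0.142
```

Run:
```python
from h import *
st()
p,d=robot.camera("side");cv2.imwrite("pics/cs6.png",cv2.resize(p[180:255,260:360],(800,600),interpolation=cv2.INTER_CUBIC))
```

```text
t 15.4 pos [590.2 -24.2 166.5] xang 133.1 z [-0.009 -0.002 -1.   ] F [-13.8   1.1   7.3] M [-0.58  4.12 -0.77] w 12.1 q [ 0.22  0.41 -0.02 -0.   -1.14 -1.04]
```

View pics/cs6.png

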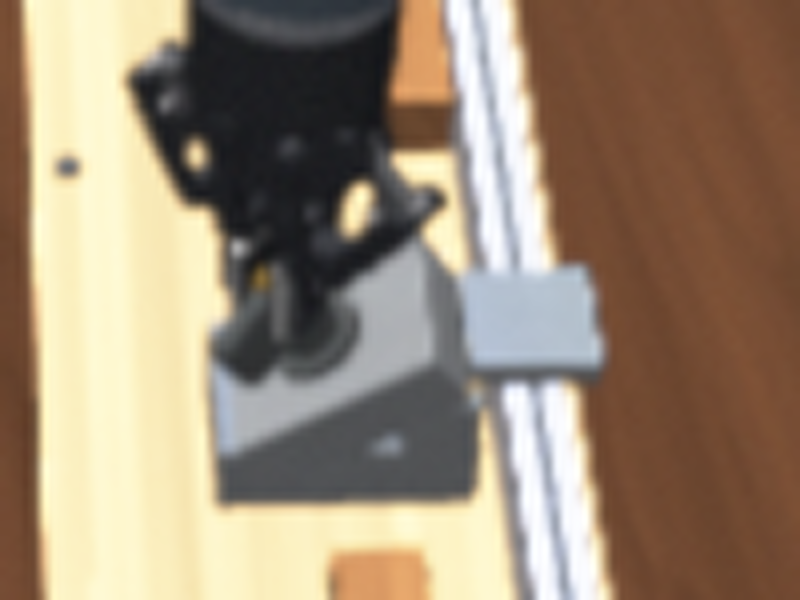

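```bash
cat >> h.py <<'E'
def box(img,n,th,G,sc,u0,v0,col):
    xk=np.cos(th)*xs+np.sin(th)*f; yk=np.cross(zk,xk)
    C=[G+a*33*xk+b*6.5*yk+c*13*zk for a in(-1,1) for b in(-1,1) for c in(-1,1)]
    P=(proj(n,C)-[u0,v0]+.5)*sc
    for i in range(8):
        for j in range(i):
            if bin(i^j).count("1")==1: cv2.line(img,tuple(P[i].astype(int)),tuple(P[j].astype(int)),col,1)
E
python3 - <<'E'
from h import *
G=np.array([593.7,-23.5,100.])
ims=[]
b=cv2.imread("pics/cs6.png")
for th in(.4,.6,.8):
    i=b.copy();box(i,"side",th,G,8,260,180,(0,0,255));ims.append(i[150:450,100:450])
cv2.imwrite("pics/cmp6.png",cv2.resize(np.hstack(ims),None,fx=.76,fy=.76))
E
```

```text
(no output)
```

View pics/cmp6.png

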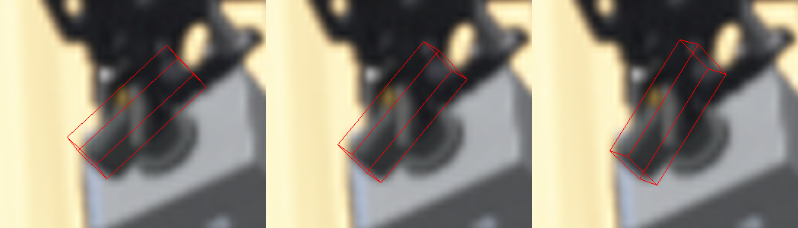

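Overlay fits θ≈0.6; the knob follows with a small lag. Continuing.

arm_command(
  series=[
    [[0,0,0],-0.08],
    [[0,0,0],-0.08],
    [[0,0,-0.1],-0.08],
    [[0,0,0],0],
  ],
)

```text
t: 15.85
ee_pos: [590.1, -24.2, 170.7]
tcp_rot: [-0.003, 0.284, 0.959, -0.002]
wrist_force: [-22.2, 3.3, 26.3]
grip_width: 0.141
```

```bash
cat >> h.py <<'E'
def look(tag,ths,G=np.array([593.7,-23.5,100.])):
    st();p,d=robot.camera("side");u0,v0=(proj("side",G)[0]-[34,37]).astype(int)
    b=cv2.resize(p[v0:v0+75,u0:u0+100],(800,600),interpolation=cv2.INTER_CUBIC);ims=[b[150:450,100:450]]
    for th in ths:
        i=b.copy();box(i,"side",th,G,8,u0,v0,(0,0,255));ims.append(i[150:450,100:450])
    cv2.imwrite(f"pics/{tag}.png",cv2.resize(np.vstack([np.hstack(ims[:2]),np.hstack(ims[2:])]),None,fx=.95,fy=.95))
E
python3 - <<'E'
from h import *
look("l7",(.6,.8,1.))
E
```

```text
t 15.85 pos [590.1 -24.2 170.7] xang 147.03 z [-0.007 -0.002 -1.   ] F [-22.2   3.3  26.3] M [ 0.83  7.86 -0.47] w 12.0 q [ 0.22  0.41 -0.02  0.   -1.15 -0.8 ]
```

View pics/l7.png

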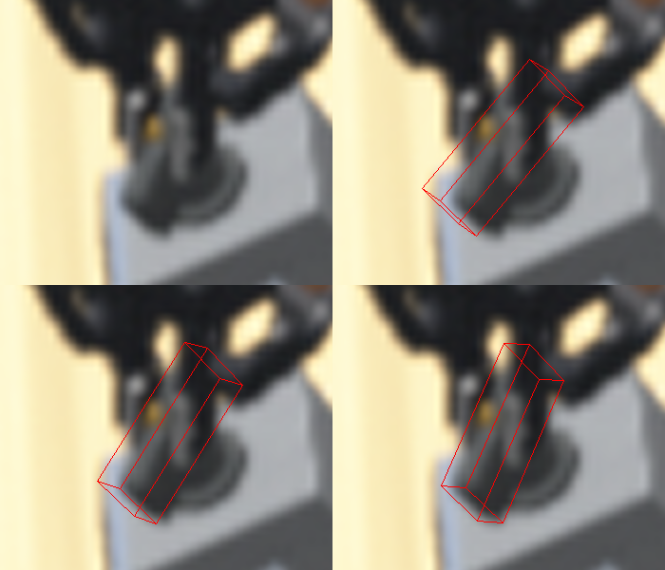

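θ is about 0.9. The jaws are binding on the leaned bar because the grip stayed flat while the bar leans. I'll ease the jaws to a loose wrench, re-seat lower, and finish the turn.

arm_command(
  series=[
    [[0,0,0],0],
    [[0,0,0],0],
    [[0,0,0],0],
  ],
  claw=0.2,
  newtons=20,
)

```text
t: 16.2
ee_pos: [594.1, -23.4, 167.8]
tcp_rot: [0.0, 0.284, 0.959, -0.0]
wrist_force: [0.3, -0.1, 0.1]
grip_width: 0.401
```

Run:
```python
from h import *
delta([592.5,-23.5,163])
look("l8",(.8,.9,1.))
```

```text
t 16.2 pos [594.1 -23.4 167.8] xang 146.94 z [ 0. -0. -1.] F [ 0.3 -0.1  0.1] M [ 0.03 -0.02 -0.01] w 34.1 q [ 0.22  0.42 -0.02  0.   -1.14 -0.8 ]
tool shift cm [ 0.13 -0.1   0.48]
t 16.2 pos [594.1 -23.4 167.8] xang 146.94 z [ 0. -0. -1.] F [ 0.3 -0.1  0.1] M [ 0.03 -0.02 -0.01] w 34.1 q [ 0.22  0.42 -0.02  0.   -1.14 -0.8 ]
```

View pics/l8.png

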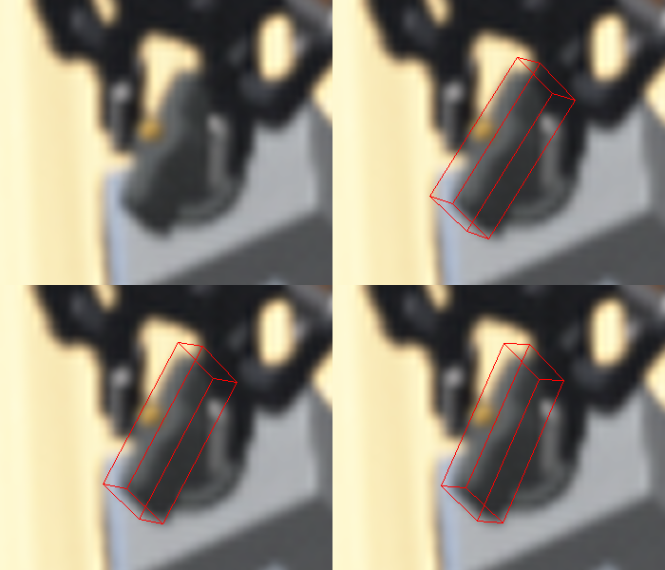

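θ≈0.9 and the forces are zero with the jaws eased. Lower, narrow to about 27 mm, and turn.

arm_command(
  series=[
    [[0,0,0.25],0],
    [[0,0,0.2],0],
    [[0,0,0],0],
    [[0,0,0],0],
  ],
  claw=0.36,
)

```text
t: 16.65
ee_pos: [593.9, -23.5, 163.1]
tcp_rot: [-0.0, 0.285, 0.959, -0.0]
wrist_force: [-0.4, 0.2, -0.4]
grip_width: 0.323
```

arm_command(
  series=[
    [[0,0,0],-0.06],
    [[0,0,0],-0.06],
    [[0,0,0],-0.06],
    [[0,0,0],-0.06],
    [[0,0,0],0],
  ],
)

```text
t: 17.15
ee_pos: [593.6, -22.7, 163.2]
tcp_rot: [-0.0, 0.168, 0.986, 0.001]
wrist_force: [-1.4, 4.4, 1.4]
grip_width: 0.321
```

Run:
```python
from h import *
look("l9",(1.,1.1,1.2))
```

```text
t 17.15 pos [593.6 -22.7 163.2] xang 160.71 z [-0.001  0.001 -1.   ] F [-1.4  4.4  1.4] M [ 1.22  0.74 -0.13] w 27.3 q [ 0.22  0.42 -0.02 -0.   -1.13 -0.56]
```

View pics/l9.png

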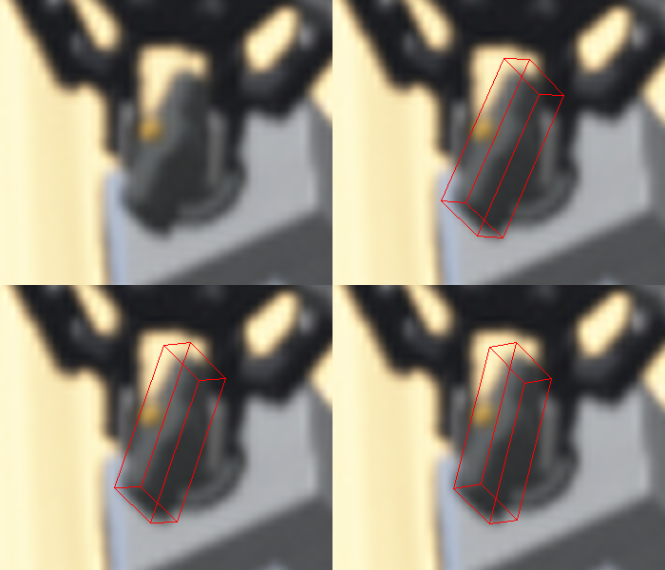

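arm_command(
  series=[
    [[0,0,0],-0.05],
    [[0,0,0],-0.05],
    [[0,0,0],-0.05],
    [[0,0,0],-0.05],
    [[0,0,0],0],
  ],
  claw=0.44,
)

```text
t: 17.7
ee_pos: [594.0, -21.7, 164.9]
tcp_rot: [0.001, 0.07, 0.998, 0.002]
wrist_force: [-9.1, 8.6, 9.7]
grip_width: 0.288
```

Run:
```python
from h import *
look("l10",(1.,1.1,1.2))
```

```text
t 17.7 pos [594.  -21.7 164.9] xang 172.01 z [ 0.002  0.004 -1.   ] F [-9.1  8.6  9.7] M [ 3.28  1.78 -0.98] w 24.5 q [ 0.22  0.42 -0.02 -0.   -1.13 -0.36]
```

View pics/l10.png

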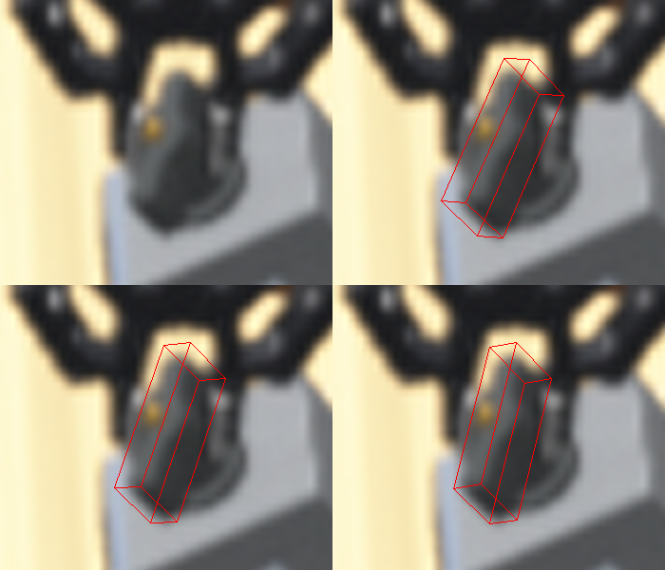

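arm_command(
  series=[
    [[0,0,0],-0.05],
    [[0,0,0],-0.05],
    [[0,0,0],-0.05],
    [[0,0,0],0],
    [[0,0,0],0],
  ],
)

```text
t: 18.25
ee_pos: [594.0, -22.1, 165.1]
tcp_rot: [0.001, -0.002, 1.0, 0.002]
wrist_force: [-7.7, 8.8, 10.4]
grip_width: 0.285
```

Run:
```python
from h import *
look("l11",(1.,1.1,1.2))
```

```text
t 18.25 pos [594.  -22.1 165.1] xang -179.76 z [ 0.003  0.005 -1.   ] F [-7.7  8.8 10.4] M [ 2.8   1.56 -3.41] w 24.2 q [ 0.22  0.42 -0.02 -0.   -1.13 -0.22]
```

View pics/l11.png

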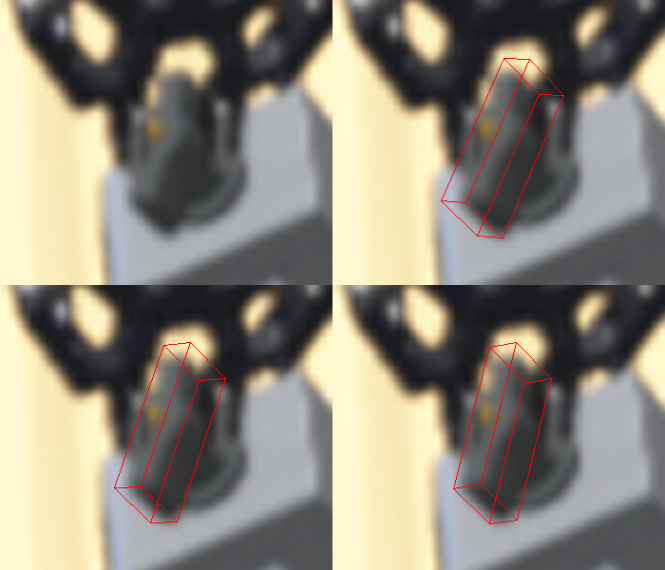

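Mz rose to -3.4 N·m without further wing motion, and the overlay fits 1.1–1.2, so the knob is at its open stop. Trying a short slide along the fence.

arm_command(
  series=[
    [[0,0,0],0.04],
    [[-0.04,0.5,0],0],
    [[-0.04,0.5,0],0],
    [[-0.04,0.5,0],0],
    [[-0.04,0.5,0],0],
    [[0,0,0],0],
  ],
)

```text
t: 18.9
ee_pos: [596.1, -3.8, 165.1]
tcp_rot: [0.001, 0.017, 1.0, 0.0]
wrist_force: [-8.5, 2.0, 9.7]
grip_width: 0.288
```

Run:
```python
from h import *
look("l12",(1.,1.1,1.2),np.array([593.7,-23.5,100.])+20*f)
```

```text
t 18.9 pos [596.1  -3.8 165.1] xang 178.04 z [ 0.002  0.001 -1.   ] F [-8.5  2.   9.7] M [ 0.43  1.33 -2.64] w 24.5 q [ 0.26  0.42 -0.02 -0.   -1.13 -0.29]
```

View pics/l12.png

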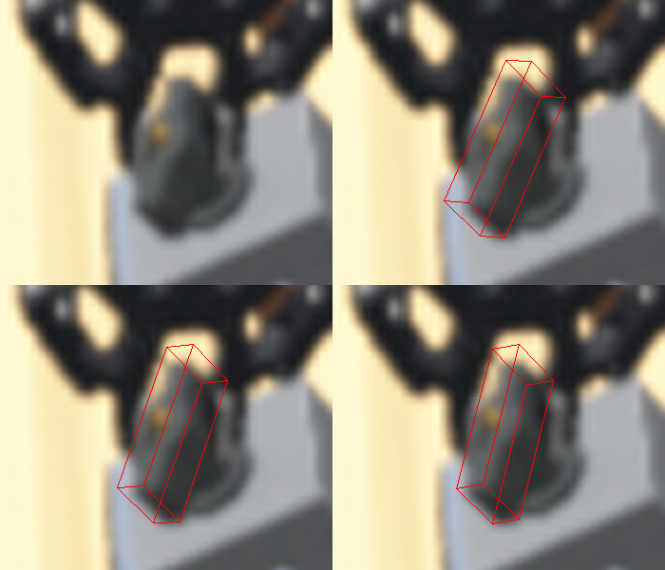

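The stop slides with the gripper. Measuring the remaining gap: batten end face against the stop's near face plus 70 mm, both seen by the side camera.

```bash
cat >> h.py <<'E'
def gap():
    p,d=robot.camera("side");W=cloud("side",d);b=p.astype(int);s=W@f;x=W@px;z=W[...,2]
    y0=np.array([593.7,-23.5,100.])@f
    k=(x>610)&(x<650)&(z>28)&(z<58)&(s>y0-60)&(s<y0+80)&(b.max(-1)-b.min(-1)<25)&(b.mean(-1)<130)
    fb=np.array([686,213,18])@px
    m=(abs(x-fb)<13)&(z>26)&(z<44)&(s>100)&(s<150+0)&(b[...,2]-b[...,0]>30)
    print("near face",k.sum(),np.percentile(s[k],[10,50,90]).round(1),"batten end",m.sum(),np.percentile(s[m],[10,50,90]).round(1) if m.any() else 0)
    if m.any(): print("gap",(np.median(s[m])-np.median(s[k])-70).round(1))
    cv2.imwrite("pics/gap%d.png"%int(robot.observe()["t"]*100),cv2.resize(p[120:270,220:420],(800,600),interpolation=cv2.INTER_CUBIC))
E
python3 - <<'E'
from h import *
gap()
t=robot.camera("top")[0];print([(r["at"].round(1) if hasattr(r["at"],"round") else r["at"],r["conf"]) for n in("top","side") for q in("batten_end","stop_face") for r in robot.tip_of(n,q)])
E
ls pics | grep gap
```

```text
near face 85 [ 4.9  7.4 10.2] batten end 0 0
[([391.4, 329.6, 15.4], 0.89), ([317.5, -117.4, 21.6], 0.74), ([392.5, 331.7, 17.8], 0.88), ([316.9, -116.8, 17.6], 0.64), ([674.0, 122.8, 33.6], 0.38), ([331.4, 450.1, 0.7], 0.27)]
gap1900.png
```

```bash
cp pics/gap*.png pics/g_a.png
```

```text
(no output)
```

View pics/g_a.png

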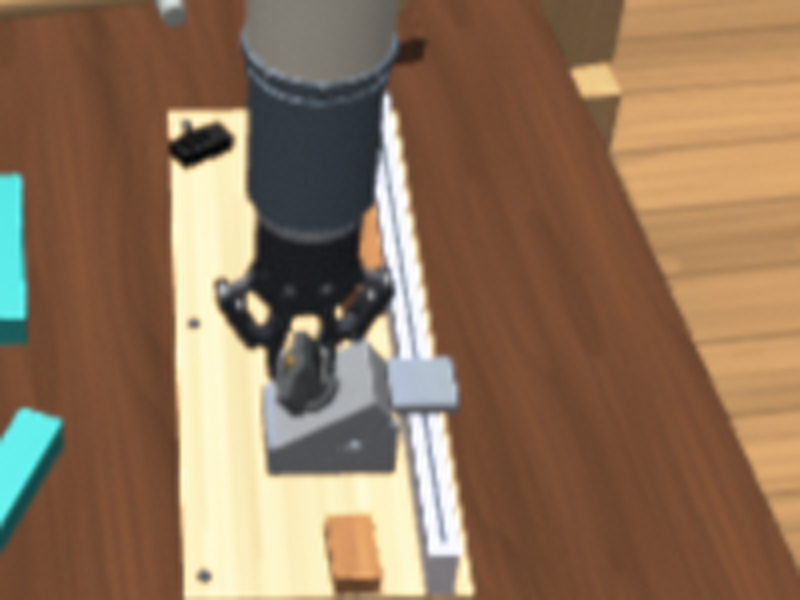

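Run:
```python
from h import *
for n in("side","top"):
    d=np.load(f"pics/{n}0.npy");W=cloud(n,d);b=cv2.imread(f"pics/{n}0.png").astype(int);s=W@f;x=W@px;z=W[...,2];fb=np.array([686,213,18])@px
    k=(x>610)&(x<650)&(z>28)&(z<58)&(s>-60)&(s<60)&(b.max(-1)-b.min(-1)<25)&(b.mean(-1)<130)
    m=(abs(x-fb)<13)&(z>27)&(z<46)&(s>160)&(s<200)&(b[...,2]-b[...,0]>30)
    top=(abs(x-fb)<13)&(z>47)&(z<60)&(s>160)&(s<400)&(b[...,2]-b[...,0]>30)
    print(n,k.sum(),np.percentile(s[k],[10,50,90]).round(1) if k.any() else 0,m.sum(),np.percentile(s[m],[10,50,90]).round(1) if m.any() else 0,"top extents",np.percentile(s[top],[0.5,99.5]).round(1), "z",np.median(z[top]))
    l=(s>60)&(s<140)
```

```text
side 85 [-13.4 -10.5  -7.6] 37 [174.9 178.1 181.8] top extents [177.  382.5] z 50.36234858959905
top 0 0 6 [176.9 186.7 197.9] top extents [177.6 385.4] z 50.56011745306324
```

Remaining gap is about 100 mm (batten end at 178, face at 77.4 along the fence). Sliding 84 mm.

arm_command(
  series=[
    [[-0.035,0.5,0],0],
    [[-0.035,0.7,0],0],
    [[-0.035,0.7,0],0],
    [[-0.035,0.7,0],0],
    [[-0.035,0.7,0],0],
    [[-0.035,0.7,0],0],
    [[-0.035,0.7,0],0],
    [[-0.035,0.7,0],0],
    [[-0.035,0.7,0],0],
    [[-0.035,0.7,0],0],
    [[-0.035,0.7,0],0],
    [[-0.035,0.6,0],0],
    [[-0.035,0.3,0],0],
    [[0,0,0],0],
  ],
)

```text
t: 20.65
ee_pos: [605.1, 81.1, 165.1]
tcp_rot: [0.003, 0.015, 1.0, 0.001]
wrist_force: [1.8, 0.1, 5.9]
grip_width: 0.288
```

```bash
sed -i 's/s<y0+80/s<y0+120/' h.py
python3 - <<'E'
from h import *
st();gap()
look("l13",(1.,1.1,1.2),np.array([593.7,-23.5,100.])+102*f)
t,d=robot.camera("top");cv2.imwrite("pics/ct13.png",cv2.resize(t[110:215,145:345],(800,420),interpolation=cv2.INTER_CUBIC))
E
cp $(ls -t pics/gap*|head -1) pics/g_b.png
```

```text
t 20.65 pos [605.1  81.1 165.1] xang 178.32 z [ 0.006  0.001 -1.   ] F [1.8 0.1 5.9] M [-0.2  -2.42 -2.73] w 24.5 q [ 0.39  0.44  0.02  0.   -1.14 -0.42]
near face 81 [90.2 93.1 95.6] batten end 0 0
t 20.7 pos [605.1  81.1 165.2] xang 178.32 z [ 0.006  0.002 -1.   ] F [ 3.3 -0.3  5.7] M [-0.09 -2.38 -2.81] w 24.2 q [ 0.39  0.44  0.02  0.   -1.14 -0.42]
```

View pics/g_b.png

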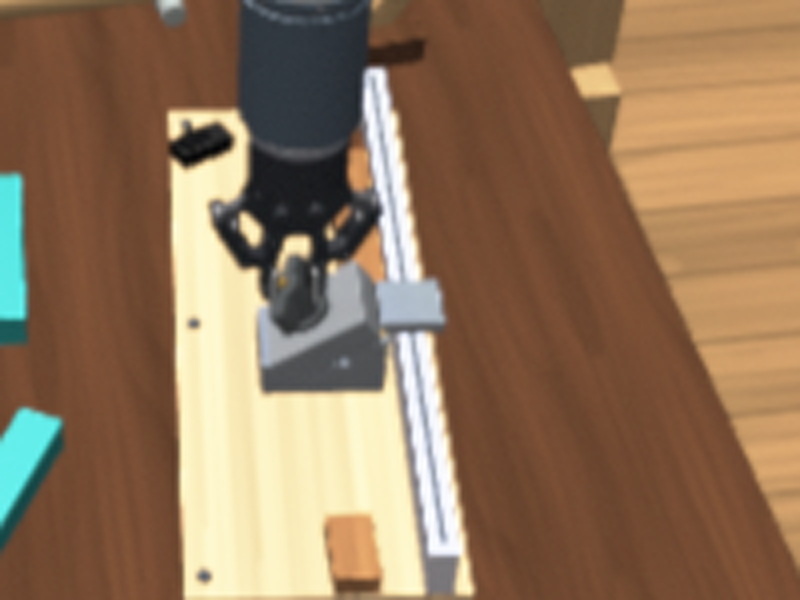

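View pics/ct13.png

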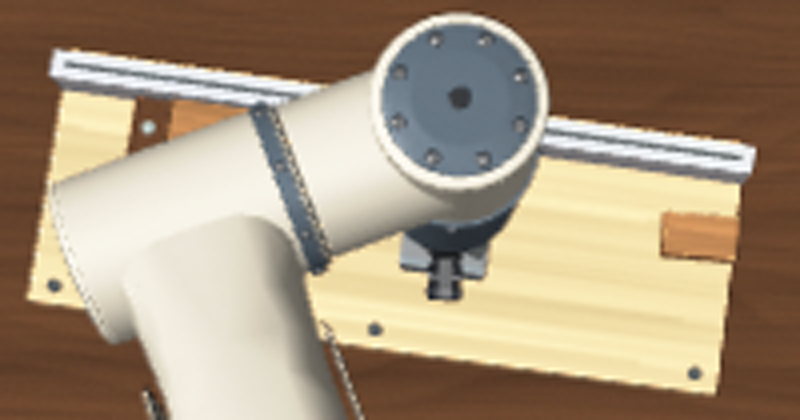

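View pics/l13.png

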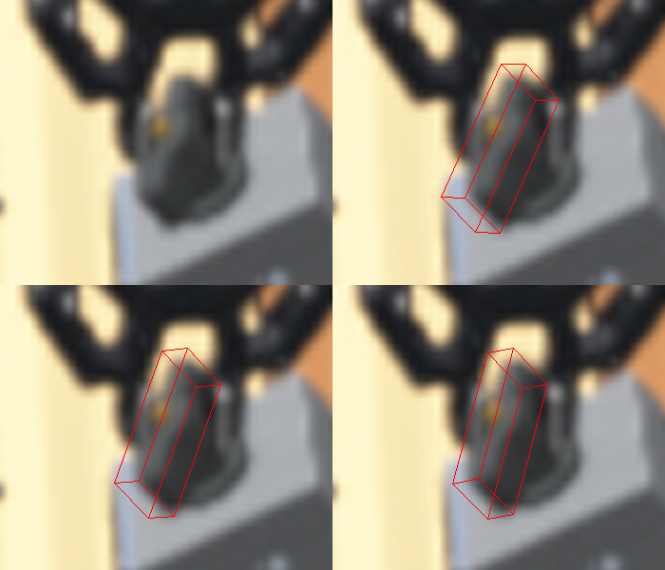

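The gap is now about 15 mm. Advancing 11 mm, then short steps while watching the force.

arm_command(
  series=[
    [[-0.02,0.4,0],0],
    [[-0.02,0.4,0],0],
    [[-0.015,0.3,0],0],
    [[0,0,0],0],
  ],
)

```text
t: 21.2
ee_pos: [606.3, 92.0, 165.2]
tcp_rot: [0.003, 0.015, 1.0, 0.001]
wrist_force: [4.9, -1.4, 5.7]
grip_width: 0.285
```

Run:
```python
from h import *
st();gap()
```

```text
t 21.2 pos [606.3  92.  165.2] xang 178.34 z [ 0.007  0.001 -1.   ] F [ 4.9 -1.4  5.7] M [-0.4  -3.02 -2.8 ] w 24.2 q [ 0.41  0.45  0.03  0.   -1.14 -0.44]
near face 76 [101.3 103.3 107. ] batten end 1 [102.7 102.7 102.7]
gap -70.6
```

arm_command(
  series=[
    [[-0.01,0.2,0],0],
    [[0,0,0],0],
  ],
)

```text
t: 21.45
ee_pos: [606.5, 93.7, 165.2]
tcp_rot: [0.003, 0.015, 1.0, 0.001]
wrist_force: [5.1, -2.0, 4.7]
grip_width: 0.284
```

Run:
```python
from h import *
st();gap()
```

```text
t 21.45 pos [606.5  93.7 165.2] xang 178.33 z [ 0.007  0.001 -1.   ] F [ 5.1 -2.   4.7] M [-0.63 -3.18 -2.86] w 24.1 q [ 0.41  0.45  0.03  0.   -1.14 -0.44]
near face 79 [102.7 105.4 108. ] batten end 0 0
```

arm_command(
  series=[
    [[-0.01,0.2,0],0],
    [[0,0,0],0],
  ],
)

```text
t: 21.7
ee_pos: [606.7, 95.6, 165.2]
tcp_rot: [0.004, 0.015, 1.0, 0.001]
wrist_force: [5.7, -1.8, 3.9]
grip_width: 0.285
```

Run:
```python
from h import *
st();gap()
```

```text
t 21.7 pos [606.7  95.6 165.2] xang 178.33 z [ 0.007  0.001 -1.   ] F [ 5.7 -1.8  3.9] M [-0.74 -3.29 -2.78] w 24.2 q [ 0.41  0.45  0.03  0.   -1.15 -0.44]
near face 76 [104.2 107.7 111. ] batten end 2 [101.2 102.3 103.4]
gap -75.4
```

arm_command(
  series=[
    [[-0.01,0.1,0],0],
    [[0,0,0],0],
  ],
)

```text
t: 21.95
ee_pos: [606.8, 96.5, 165.2]
tcp_rot: [0.004, 0.015, 1.0, 0.0]
wrist_force: [6.0, -2.9, 5.0]
grip_width: 0.286
```

arm_command(
  series=[
    [[-0.01,0.1,0],0],
    [[0,0,0],0],
  ],
)

```text
t: 22.15
ee_pos: [606.9, 97.4, 165.2]
tcp_rot: [0.003, 0.015, 1.0, 0.0]
wrist_force: [5.5, -2.1, 4.3]
grip_width: 0.285
```

arm_command(
  series=[
    [[-0.01,0.1,0],0],
    [[0,0,0],0],
  ],
)

```text
t: 22.35
ee_pos: [606.9, 97.9, 165.2]
tcp_rot: [0.003, 0.015, 1.0, -0.0]
wrist_force: [5.4, -4.1, 4.5]
grip_width: 0.285
```

arm_command(
  series=[
    [[-0.01,0.1,0],0],
    [[0,0,0],0],
  ],
)

```text
t: 22.55
ee_pos: [607.0, 98.0, 165.2]
tcp_rot: [0.003, 0.015, 1.0, -0.001]
wrist_force: [5.5, -7.2, 5.3]
grip_width: 0.286
```

```bash
python3 - <<'E'
from h import *
st();gap()
t,d=robot.camera("top");cv2.imwrite("pics/ct14.png",cv2.resize(t[110:215,145:345],(800,420),interpolation=cv2.INTER_CUBIC))
E
cp $(ls -t pics/gap*|head -1) pics/g_c.png
```

```text
t 22.55 pos [607.   98.  165.2] xang 178.32 z [ 0.006 -0.002 -1.   ] F [ 5.5 -7.2  5.3] M [-2.5  -3.36 -2.82] w 24.3 q [ 0.42  0.45  0.03  0.   -1.15 -0.45]
near face 79 [106.2 109.7 112. ] batten end 3 [101.9 107.  107.6]
gap -72.6
```

View pics/g_c.png

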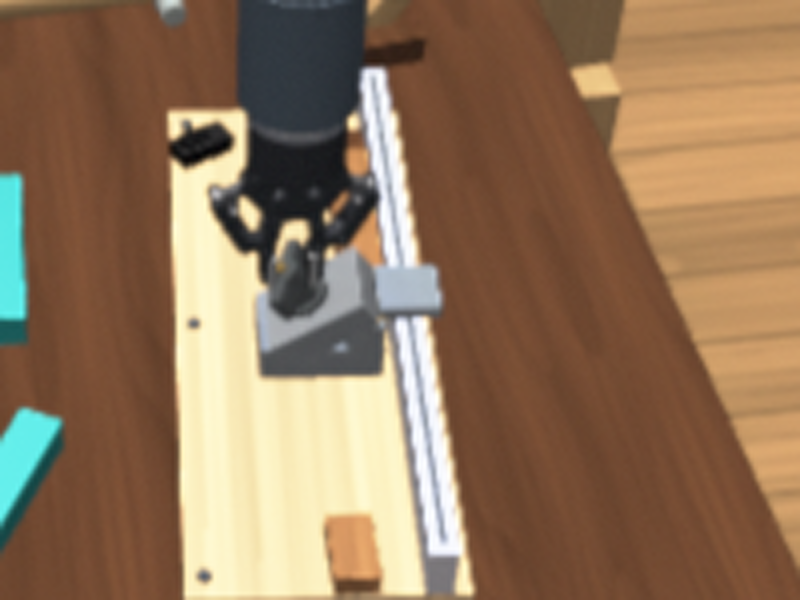

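Force rose to -7 N with TCP stalled at y=98.0: the stop face meets the batten, which is seated on the cleat. Easing the push slightly and opening the jaws part way (the upslope finger needs clearance from the slope).

arm_command(
  series=[
    [[0,-0.1,0],0.03],
    [[0,0,0],0],
  ],
)

```text
t: 22.85
ee_pos: [607.0, 98.0, 165.2]
tcp_rot: [0.003, 0.03, 1.0, 0.0]
wrist_force: [6.4, -3.2, 4.4]
grip_width: 0.285
```

arm_command(
  series=[
    [[0,0,0],0],
    [[0,0,0],0],
    [[0,0,0],0],
    [[0,0,0],0],
  ],
  claw=0.15,
)

```text
t: 23.25
ee_pos: [604.9, 98.1, 163.8]
tcp_rot: [0.0, 0.027, 1.0, -0.001]
wrist_force: [3.4, -3.7, 4.5]
grip_width: 0.422
```

Run:
```python
from h import *
st();gap()
look("l15",(1.,1.1,1.2),np.array([593.7,-23.5,100.])+120*f)
```

```text
t 23.25 pos [604.9  98.1 163.8] xang 176.87 z [ 0.001 -0.002 -1.   ] F [ 3.4 -3.7  4.5] M [-1.27 -1.13 -0.12] w 35.9 q [ 0.42  0.45  0.03  0.   -1.15 -0.47]
near face 76 [106.8 109.5 112. ] batten end 2 [105.3 106.9 108.4]
gap -72.6
t 23.3 pos [605.   98.1 163.9] xang 176.87 z [ 0.001 -0.002 -1.   ] F [ 2.9 -3.7  5.6] M [-1.2  -1.2  -0.11] w 36.4 q [ 0.42  0.45  0.03  0.   -1.15 -0.47]
```

View pics/l15.png

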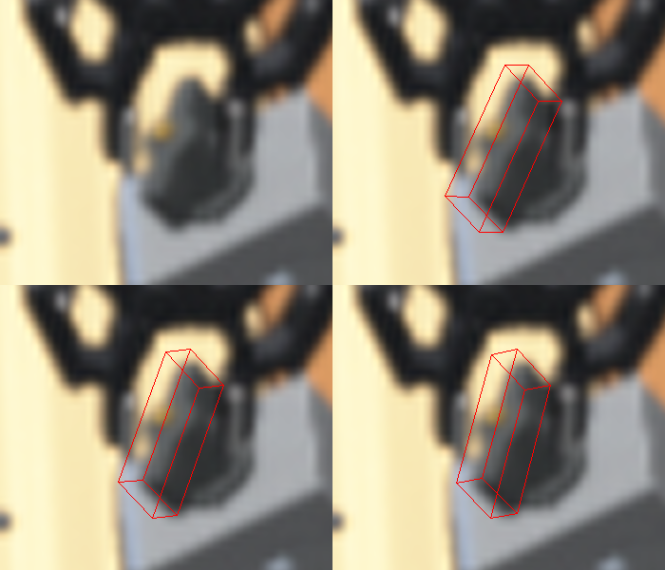

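arm_command(
  series=[
    [[0,0,-0.3],0],
    [[0,0,-0.5],0],
    [[0,0,-0.7],0],
    [[0,0,-1],0],
    [[0,0,-1.5],0],
    [[0,0,-2],0],
    [[0,0,-2.5],0],
    [[0,0,-3],0],
    [[0,0,-3],0],
    [[0,-4,0],0],
    [[0,-4,0],0],
    [[0,-4,0],0],
    [[0,-4,0],0],
    [[0,-4,0],0],
    [[0,-4,0],0],
    [[0,-4,0],0],
    [[0,0,0],0],
  ],
)

```text
t: 25.05
ee_pos: [587.5, -185.0, 308.6]
tcp_rot: [-0.001, 0.031, 1.0, -0.0]
wrist_force: [-0.2, 0.4, -0.2]
grip_width: 0.426
```

Run:
```python
from h import *
st();gap()
look("l16",(1.,1.1,1.2),np.array([593.7,-23.5,100.])+120*f)
t,d=robot.camera("top");cv2.imwrite("pics/ct16.png",cv2.resize(t[110:215,145:345],(800,420),interpolation=cv2.INTER_CUBIC))
p,ds=robot.camera("side");cv2.imwrite("pics/s16.png",p)
for n in("top","side"):
  for q in("batten_end","batten","stop_face","knob_grip"):
    print(n,q,[(np.round(r["at"],0).tolist(),round(r["conf"],2)) for r in robot.tip_of(n,q)])
```

```text
t 25.05 pos [ 587.5 -185.   308.6] xang 176.5 z [-0.001 -0.001 -1.   ] F [-0.2  0.4 -0.2] M [ 0.01 -0.06 -0.02] w 36.2 q [-0.05  0.39  0.31  0.   -1.49 -0.01]
near face 12 [106.2 108.5 111.6] batten end 0 0
t 25.1 pos [ 587.9 -183.1  308.5] xang 176.56 z [-0.001  0.    -1.   ] F [0.  1.3 0.4] M [ 0.08  0.03 -0.  ] w 35.9 q [-0.05  0.39  0.31 -0.   -1.49 -0.01]
top batten_end [([676.0, 131.0, 35.0], 0.96), ([389.0, 331.0, 17.0], 0.91)]
top batten [([686.0, 217.0, 18.0], 0.84), ([388.0, 242.0, 5.0], 0.83), ([359.0, -35.0, 1.0], 0.49)]
top stop_face [([619.0, -450.0, -3.0], 0.68)]
top knob_grip [([605.0, 96.0, 100.0], 0.58), ([677.0, 129.0, 33.0], 0.34)]
side batten_end [([317.0, -116.0, 18.0], 0.91)]
side batten [([353.0, -38.0, -2.0], 0.68)]
side stop_face [([610.0, 94.0, 102.0], 0.42), ([333.0, -318.0, 4.0], 0.19)]
side knob_grip [([611.0, 97.0, 101.0], 0.47)]
```

View pics/l16.png

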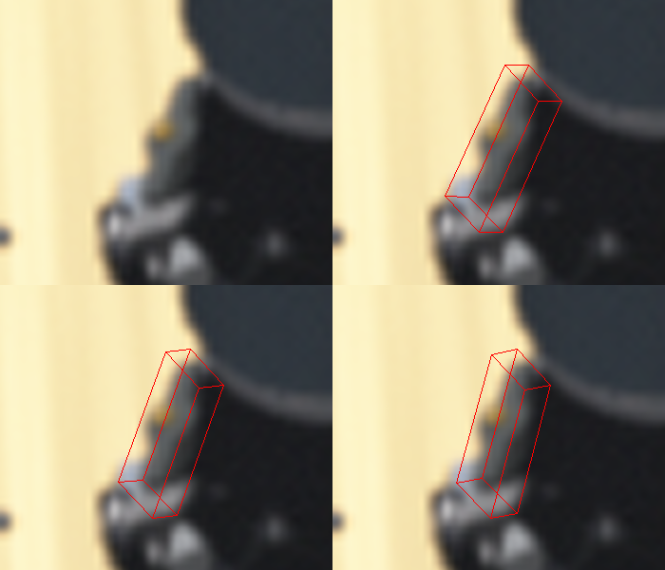

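View pics/ct16.png

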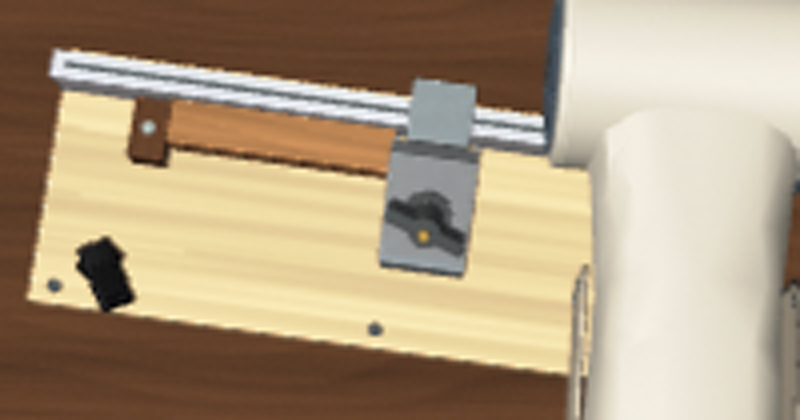

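View pics/s16.png

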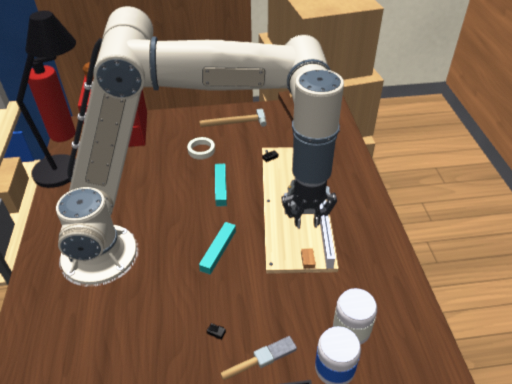

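The top view shows the stop against the batten at crop (392,150), the batten still at the cleat, and the wing crosswise at (425,225). Checking the knob angle there with overlays.

Run:
```python
from h import *
p,d=robot.camera("top");G=np.array([593.7,-23.5,100.])+120*f
u0,v0=(proj("top",G)[0]-[17,13]).astype(int)
b=cv2.resize(p[v0:v0+27,u0:u0+36],None,fx=11,fy=11,interpolation=cv2.INTER_CUBIC);ims=[b]
for th in(.95,1.1,1.2):
    i=b.copy();box(i,"top",th,G,11,u0,v0,(0,0,255));ims.append(i)
cv2.imwrite("pics/t17.png",np.vstack([np.hstack(ims[:2]),np.hstack(ims[2:])]))
W=cloud("top",d);L=np.stack([(W-G)@xs,(W-G)@f,(W-G)@zk],-1)
for lo in(-6,-2,2):
    M=(abs(L[...,0])<30)&(abs(L[...,1])<36)&(L[...,2]>lo)&(L[...,2]<18);X=L[M][:,:2].astype(np.float32)
    l=cv2.fitLine(X,cv2.DIST_HUBER,0,.01,.01).ravel();print(M.sum(),"theta",np.arctan2(abs(l[1]),l[0]*np.sign(l[1])),X.mean(0))
```

```text
132 theta 1.1913234 [5.6879582 0.8621999]
119 theta 1.1608858 [5.0702443  0.68749154]
107 theta 1.1691649 [4.55967   1.0042872]
```

View pics/t17.png

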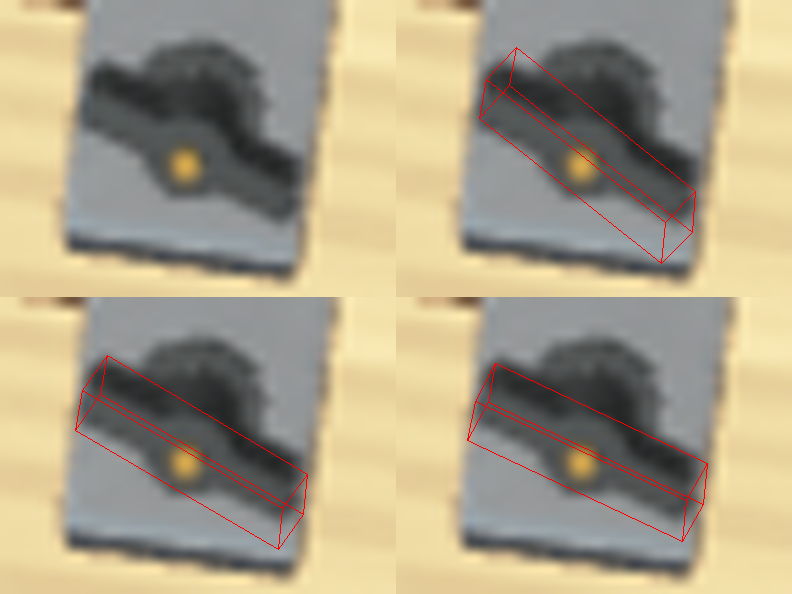

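The fit gives a knob angle of about 1.17 rad, so it stands open. The stop is in contact and the batten is in place. Handing in.

Run:
```python
from workcell import robot
print(robot.finish_job())
```

```text
the job is handed in; nothing more can be done
None
```

The knob is open, the stop's face is against the wooden batten, and I handed the job in at about 25 s of the 51 s allowed. I rocked the knob five times, alternating loosening and tightening up to the jam, and it broke free. I then turned it to its open stop, slid the stop about 120 mm along the fence, and let go.

**Not square to the slope:** the move rows only allow a turn about the tool's own z axis, so I gripped the wings with the tool pointing straight down instead of tilted 35°. The jaws bound on the leaning bar partway through opening: the wrist force reached about 37 N, with a moment near 8 N m. I loosened the jaws, lowered the gripper again and finished the turn without the binding.

**Last checks:**
- **Knob:** about 1.17 rad from depth fits in the top view after release. On the tightening side I estimated −0.17 to −0.2 rad.
- **Contact:** the push force rose to 7 N while the arm stalled, so the face had met the batten. The gap could not be measured directly, because the arm blocked the side camera and the gap script found no usable batten points. The depth estimate put the remaining travel about 1.5 mm short of where the arm stalled, which is within the calibration error.
- **Batten:** the network placed it within about 1 mm of its starting position.
- **Other things:** those visible in the last pictures look undisturbed, but I did not measure them.

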